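# Dispense one glass blank and push it onto the graphite pad

## Task

Press the red plunger of the blank dispenser fully down once and let it come back up, so that a single orange glass blank is ejected onto the bench; then push that blank along the bench with the fingertips until it lies flat and wholly on the dark graphite pad (not the cork one). Do not pick the blank up or dispense a second one, and leave everything else on the bench where it stands.

Things in the scene. Friction and masses are not known exactly. Their poses are not given: they have to be found in the camera images.
- dispenser: Blank dispenser screwed to the bench: blue housing 79 x 52 mm, 48 mm high; in front of it an aluminium magazine 45 x 45 mm, also 48 mm high, holding three stacked glass blanks. Origin on the bench under the magazine's axis; -x points out of the outlet slot, +x to the housing and plunger, z up. The magazine's front face is at x = -22 mm. Base plate: x -22 to +107 mm, 74 mm wide.
- outlet_spot (a point): Point on the bench 70 mm out from the dispenser's origin, where the ejected blank's centre comes to lie (a little farther if pressed fast). A brass tongue 28 mm wide, 14 mm high, coupled to the plunger, pushes it there; it reaches 54 mm out from the origin while pressed and goes back in as the plunger is let up. Then the next blank drops into place; another press ejects it too.
- plunger (a joint): Plunger travel in m: 0 = up (at rest), 0.022 = fully down against its stop. A spring returns it; about 4.5 N to start, 9 N at the bottom (1 to 2 N more while moving).
- plunger_top (a point): Centre of the top face of the red round plunger cap, 40 mm in diameter and 10 mm thick; 85 mm above the bench when up, 63 mm when fully down, 62 mm behind (+x) the dispenser's origin.
- blank: The lowest glass blank in the dispenser, the one to be ejected: an opaque orange disc 32 mm in diameter, 12 mm thick, 25 g or so. Origin at the centre of its underside, z along its axis. At the start its underside is 3 mm above the bench inside the dispenser; out on the bench it is at bench height.
- blank_2: The second, equal blank, on top of the first; must stay in the dispenser (it drops 12 mm there). Origin at the centre of its underside.
- blank_3: The third, equal blank, on top of the second; must stay in the dispenser. Origin at the centre of its underside.
- graphite_pad: Dark grey, nearly black square sheet of graphite, 90 x 90 mm, set flat in the bench with no step (things slide onto it freely). It lies to the left or to the right of the outlet. Origin at its centre, x and y along its edges.
- cork_pad: Light brown cork sheet of the same size and kind on the other side of the outlet; not the target. Origin at its centre.
- frit_jar: Bystander: green glass jar with a black cap, 48 mm in diameter, 65 mm high, beside the dispenser. Origin at the centre of its underside.
- firebrick: Bystander: tan firebrick piece 65 x 85 x 60 mm high (x, y, z), beside the dispenser. Origin at the centre of its underside.
- tip_holder: Bystander: black round stand 56 mm in diameter with six upright brass tubes, 70 mm high, beyond one of the pads. Origin at the centre of its underside.
- paddle: Bystander: graphite paddle lying flat, 220 mm long along its x (blade 80 x 40 x 10 mm at +x, wooden handle at -x), beyond the other pad. Origin near the middle, at its underside.
Not all that is in view belongs to the job. Leave any turquoise look-alike of the dispenser alone.

How it is judged (in metres and radians):
On the way, in this order (a step that is already met when the one before it is completed fails the run):
1. the plunger is pressed fully down (value of joint plunger above 0.0195 m), for 0.05 s.
2. the plunger is let up again and the first blank lies on the bench outside the dispenser (value of joint plunger below 0.004 m and x of blank in the frame of dispenser below -0.06 m and height (world z) of blank below 0.004 m), for 0.1 s.
At the end, for the whole second after the job is handed in: The ejected blank lies flat, at rest and wholly on the graphite pad (its centre within 31 mm of the pad's centre along both of the pad's edges), the plunger is up (within 4 mm), and the two other blanks are still in the dispenser (within 12 mm of its axis) (x of blank in the frame of graphite_pad between -0.031 and 0.031 m and y of blank in the frame of graphite_pad between -0.031 and 0.031 m and height (world z) of blank below 0.004 m and angle between blank's own z axis and vertical below 0.1 rad and linear speed of blank below 0.01 m/s and value of joint plunger below 0.004 m and horizontal distance between each of blank_2, blank_3 and dispenser below 0.012 m); the robot touches nothing.
It fails at once if the blank is lifted (underside more than 25 mm above the bench) (height (world z) of blank above 0.025 m).
It fails at once if a second blank is ejected or taken out (more than 12 mm from the magazine's axis, or raised) (not (horizontal distance between blank_2 and dispenser below 0.012 m) or not (horizontal distance between blank_3 and dispenser below 0.012 m) or height (world z) of blank_2 above 0.03 m or height (world z) of blank_3 above 0.042 m).
It fails at once if a bystander is moved more than 15 mm (distance of any of frit_jar, firebrick, tip_holder, paddle from where it was at the start of the episode above 0.015 m).
It also fails if it takes over 48 s, if anything falls off the work surface, if the arm or the gripper's body presses on something with over 40 N, if the wrist force passes 120 N, or if a joint passes its speed limit or range.

## Robot

A 7-joint arm with a two-finger parallel gripper is mounted at the origin on the work surface. World frame = base frame: x ahead of the robot, y to its left, z up, the work surface at z = 0. Lengths are in mm, angles in degrees, forces in N, time in s.
With the tool pointing down it reaches from about 400 to 850 mm from the base axis. Payload 4.5 kg.
Tool frame: the origin (TCP) lies midway between the tips of the shut fingers; the grasp point (between the pads) lies behind it (env.pinch_z is the z of the grasp point in the tool frame, in mm); z points along the fingers, y is the line along which they close (so a half turn about z gives the same grasp; the last joint's range is limited). The gripper opens to 85 mm and grips with 20 to 120 N. Pads are 22 mm wide; open, the fingers measure 114 mm over their backs; the gripper's body (76 mm by 85 mm) begins 54 mm behind the grasp point. The pads swing forward as they close: fully open they stand 13 mm farther back than shut.
Start: joints at [65.879, 39.483, -11.15, 89.685, 9.013, 51.709, -12.324], TCP at [274.585, -561.481, 194.017] pointing down, gripper open.
Joint ranges: [-172.22, 172.22], [-26.19, 119.32], [-84.43, 86.54], [7.71, 146.69], [-57.33, 237.33], [2.42, 119.75], [-152.13, 152.13]. Speed limits (degrees/s): [147.25, 147.25, 180, 180, 180, 180, 180].

## Interface

Orientations are given as [roll, pitch, yaw] about the fixed x, y, z axes, in that order (R = Rz(yaw) Ry(pitch) Rx(roll)).
In Python, from workcell import env, vision, order gives the robot as it stands.
- The arm moves only by the tool servo_tool, never from a script. Its argument "motion" is a list of rows, each an object of numbers: "tx", "ty", "tz": the shift along the tool's x, y, z in m; "ax", "ay", "az": the turn, a rotation vector about the tool's x, y, z in rad; "gripper": the closure, from -1 (fully open) to 1 (shut). In form: [{"tx": .., "ty": .., "tz": .., "ax": .., "ay": .., "az": .., "gripper": ..}, ...]. A call has 1 to 12 rows; each row is the pose to reach, as a shift and turn from the pose commanded when the call began, along the tool's axes at that moment; what a row does not reach only later rows make up. A row lasts 1/8 s, in which the tool goes at most 62.5 mm and 10.7 degrees, less where a joint would pass 70% of its speed; a pose out of reach is approached as far as the arm can. A call with a gripper value outside its range is refused whole. The fingers move at their own pace and stop on an object; "squeeze" is the grip in N (left out, the last holds). Time passes only in rows, so rows that repeat a pose let the fingers close. It gives the time, the measured TCP pose, the force and the opening at its end, in the units of the state.
- env.read_state(): the state, without advancing time (a new reading comes with each control period).
- vision.get_image(name): name is "scene" or "side" or "wrist"; returns (picture, depth): 384x512x3 uint8, blue, green, red; 384x512 float32, mm along the optical axis (not along the pixel's ray), 0 where there is no reading.
- vision.camera_params(name): a dict with "intrinsics" (3x3 intrinsics, pixels), "view" (4x4, takes a point from world to camera coordinates); the wrist camera has in their place "tool_from_camera" (4x4, takes a point from camera to tool coordinates, whose origin is the TCP and whose axes are the flange's). Camera axes: x right, y down, z forward; pixel columns grow to the right and rows downward; lengths in mm; the calibration is good to about 2 mm. A picture is of the moment at which its call begins: read the wrist's pose just before it. camera_params takes no time and is no camera call.
- order.job_done(): hands the job in, once; it reports no verdict.
Trained networks look in the newest picture that a camera, given by its name, has taken for a name from the list of things; names that differ only in an ending like _2 or _b are one class to them, and where a whole thing is asked for, a point or a joint stands for the part that bears it (a point fixed in the world has none). Each returns a list of dicts, best first, with "conf" (0 to 1); they miss things now and then, are a little off and sometimes report something else, mostly with a low value. They report only what shows in the picture. A call takes as long as a camera call. They do not tell look-alikes from the thing itself.
- vision.boxes_of(name, camera): "extent" ([left, top, right, bottom] in pixels, round what is visible of it).
The state is a dict: "clock": time; "joint_pos": joint angles; "joint_vel": joint speeds; "joint_efforts": joint torques, N m; "tool_pos": TCP position; "tcp_rot": TCP orientation; "contact_force": force on the tool from outside, world axes, zero at the start; "torque": the same for the moment, N m; "width": finger opening in mm.
Only numpy, scipy, OpenCV 4.12 (cv2) and the standard library are available. Lean on these libraries where they do the work, as an engineer would, in place of code of your own. Each camera call takes 0.05 s, during which the arm holds its last target. There are 200 camera calls.

## Working session

There is one attempt and no reset: what is moved stays moved. The work goes in short steps, Python scripts to look and compute and a tool call to move; the robot and the scene stay as the last step left them, time stands still between calls to the robot, and variables do not carry over. Pictures are saved under pics/ and viewed, on a budget of 10 in all, crops included, one or two more only if the job needs it, and the job is handed in when it is done.

Besides the shell and the picture viewer there is one more tool, called after "Request:" by a JSON object that holds its "fn" and its "kwargs", one argument or row to a line. servo_tool: Moves the arm, as the interface text tells. Its arguments: {"type":"object","properties":{"motion":{"type":"array","items":{"type":"object","properties":{"tx":{"type":"number"},"ty":{"type":"number"},"tz":{"type":"number"},"ax":{"type":"number"},"ay":{"type":"number"},"az":{"type":"number"},"gripper":{"type":"number"}}}},"squeeze":{"type":"number"}},"required":["motion"]}

```bash
ls; mkdir -p pics; cat > h.py <<'E'
import numpy as np, cv2
from workcell import env, vision, order
def snap(n,f=None):
    p,d=vision.get_image(n)
    if f: cv2.imwrite('pics/'+f,p)
    return p,d
def w(n,u,v,z=None,d=None):
    """world point of pixel; on plane z or by depth d (scene/side)"""
    c=vision.camera_params(n);K=np.array(c['intrinsics']);T=np.linalg.inv(np.array(c['view']))
    r=np.linalg.inv(K)@[u,v,1.]
    R=T[:3,:3]@r;o=T[:3,3]
    return o+R*(d if d is not None else (z-o[2])/R[2])
E
python3 - <<'E'
from h import *
s=env.read_state();print(s['clock'],s['tool_pos'],s['tcp_rot'],s['width'],s['contact_force'],env.pinch_z)
a,da=snap('scene');b,db=snap('side')
cv2.imwrite('pics/a.png',cv2.resize(a,(800,600)))
cv2.imwrite('pics/b.png',cv2.resize(b,(800,600)))
for c in('scene','side'):
  print(c,np.linalg.inv(vision.camera_params(c)['view'])[:3,3])
  for n in('dispenser','plunger_top','graphite_pad','cork_pad','frit_jar','firebrick','tip_holder','paddle'):
    print(n,[(np.round(x['extent']).tolist(),round(x['conf'],2)) for x in vision.boxes_of(n,c)][:3])
print(env.read_state()['clock'])
E
```

```text
pics
0.0 [ 274.16221059 -560.84173848  193.18231062] [-1.79893197e+02  9.43831186e-03  2.60630861e+01] 85.59977578472903 [ 0.49000654  0.89487452 -0.79468324] -18.700000000000003
scene [1318.49213914  628.16141557  747.65448702]
dispenser [([264.0, 180.0, 312.0, 217.0], 0.76), ([178.0, 220.0, 234.0, 271.0], 0.57)]
plunger_top [([186.0, 224.0, 206.0, 239.0], 0.67), ([276.0, 181.0, 286.0, 192.0], 0.67)]
graphite_pad [([191.0, 209.0, 229.0, 230.0], 0.64)]
cork_pad [([247.0, 240.0, 288.0, 272.0], 0.88)]
frit_jar [([220.0, 261.0, 239.0, 295.0], 0.68)]
firebrick [([142.0, 201.0, 183.0, 240.0], 0.95)]
tip_holder [([294.0, 254.0, 318.0, 289.0], 0.6)]
paddle [([161.0, 178.0, 203.0, 208.0], 0.56), ([191.0, 204.0, 230.0, 229.0], 0.47)]
side [389.73357501 600.56704968 625.4567064 ]
dispenser [([174.0, 164.0, 232.0, 212.0], 0.97), ([286.0, 205.0, 355.0, 262.0], 0.91)]
plunger_top [([307.0, 206.0, 326.0, 222.0], 0.79), ([184.0, 159.0, 203.0, 178.0], 0.69)]
graphite_pad [([240.0, 163.0, 284.0, 197.0], 0.69)]
cork_pad [([190.0, 226.0, 244.0, 269.0], 0.63)]
frit_jar [([141.0, 200.0, 167.0, 235.0], 0.64)]
firebrick [([210.0, 129.0, 246.0, 170.0], 0.57)]
tip_holder [([166.0, 262.0, 197.0, 302.0], 0.92), ([193.0, 226.0, 246.0, 267.0], 0.71)]
paddle [([245.0, 139.0, 323.0, 156.0], 0.73), ([239.0, 166.0, 284.0, 194.0], 0.64)]
0.9
```

View pics/a.png

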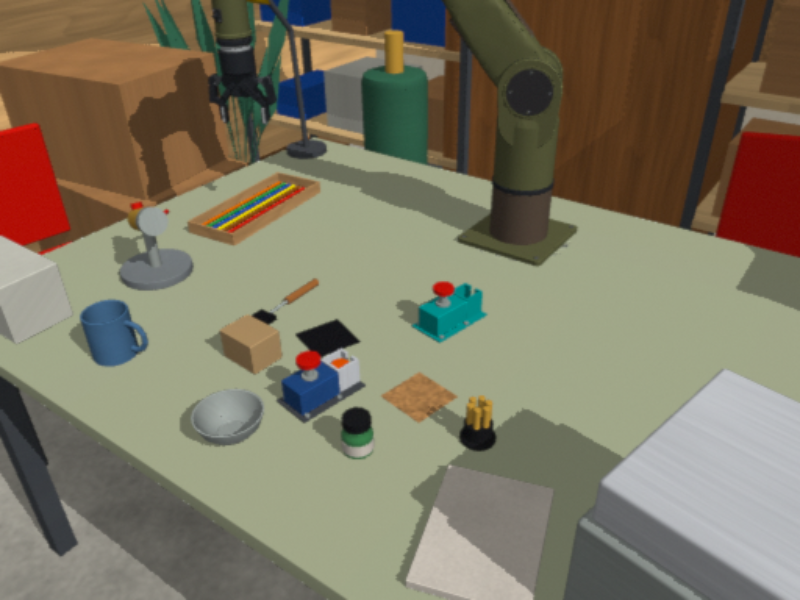

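View pics/b.png

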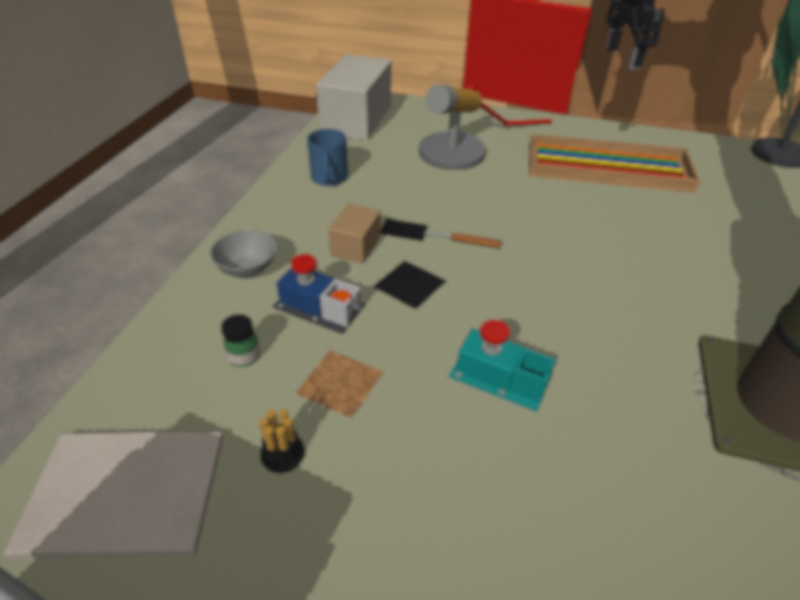

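The blue dispenser is at about (320,380) in the scene view and (320,290) in the side view. The black pad is on its robot-side right, the cork pad is opposite, and the turquoise decoy stands apart from both. Next I measure.

```bash
cat > m.py <<'E'
from h import *
def blob(p,box,f):
    l,t,r,b=box;m=np.zeros(p.shape[:2],np.uint8)
    h=cv2.cvtColor(p,cv2.COLOR_BGR2HSV).astype(int)
    m[t:b,l:r]=f(h)[t:b,l:r]
    n,L,S,C=cv2.connectedComponentsWithStats(m)
    i=1+np.argmax(S[1:,4]);return (L==i).astype(np.uint8),C[i],S[i]
red=lambda h:((h[...,0]<6)|(h[...,0]>174))&(h[...,1]>150)&(h[...,2]>80)
dark=lambda h:(h[...,2]<60)
E
python3 - <<'E'
from m import *
cork=lambda h:(h[...,0]<20)&(h[...,1]>90)
B={'scene':dict(red=(180,215,214,245),pad=(185,200,235,229),cork=(240,235,295,275)),
'side':dict(red=(180,155,210,180),pad=(236,160,290,200),cork=(185,220,250,272))}
for c in B:
    p,d=snap(c)
    m,ce,s=blob(p,B[c]['red'],red);print(c,'red',ce,s,w(c,*ce,z=82).round(1), w(c,*ce,d=d[int(ce[1]),int(ce[0])]).round(1))
    for k,f in(('pad',dark),('cork',cork)):
        m,ce,s=blob(p,B[c][k],f);ct=max(cv2.findContours(m,0,1)[0],key=cv2.contourArea)[:,0]
        P=np.array([w(c,u,v,z=0)[:2] for u,v in ct],np.float32)
        print(k,ce,s,w(c,*ce,z=0).round(1),cv2.minAreaRect(P))
    n=d
E
```

```text
scene red [196.94303797 230.10759494] [189 224  16  13 158] [705.1  -3.5  82. ] [704.9  -3.7  81.8]
pad [209.29282869 215.78884462] [190 205  40  23 502] [558.8 -97.5   0. ] ((559.7320556640625, -97.72234344482422), (84.32202911376953, 86.44788360595703), 68.43315887451172)
cork [267.84119107 253.70719603] [244 238  48  32 806] [599.7 134.6   0. ] ((598.11083984375, 133.77792358398438), (89.52783966064453, 89.92374420166016), 79.09671783447266)
side red [193.94701987 168.55629139] [187 163  15  12 151] [697.1  -3.3  82. ] [697.7  -4.3  81.1]
pad [261.74090909 181.62727273] [240 168  44  28 660] [553.9 -95.5   0. ] ((554.5402221679688, -96.68646240234375), (83.15038299560547, 82.8870849609375), 68.6313705444336)
cork [217.19330289 245.08143075] [ 190  225   55   42 1314] [593.2 135.4   0. ] ((593.9929809570312, 132.958740234375), (89.23885345458984, 89.35807037353516), 79.50372314453125)
```

Request:
{"fn": "servo_tool", "kwargs": {
  "motion": [
    {"tx": 0.05,"ty": -0.032,"tz": -0.03,"az": -0.1},
    {"tx": 0.53,"ty": -0.343,"tz": -0.107,"az": -1.03},
    {"tx": 0.53,"ty": -0.343,"tz": -0.107,"az": -1.03},
    {"tx": 0.53,"ty": -0.343,"tz": -0.107,"az": -1.03},
    {"tx": 0.53,"ty": -0.343,"tz": -0.107,"az": -1.03},
    {"tx": 0.53,"ty": -0.343,"tz": -0.107,"az": -1.03},
    {"tx": 0.53,"ty": -0.343,"tz": -0.107,"az": -1.03},
    {"tx": 0.53,"ty": -0.343,"tz": -0.107,"az": -1.03},
    {"tx": 0.53,"ty": -0.343,"tz": -0.107,"az": -1.03},
    {"tx": 0.53,"ty": -0.343,"tz": -0.107,"az": -1.03},
    {"tx": 0.53,"ty": -0.343,"tz": -0.107,"az": -1.03},
    {"tx": 0.53,"ty": -0.343,"tz": -0.107,"az": -1.03}
  ]
}}

```text
invalid input at $.motion[0]: expected keys tx, ty, tz, ax, ay, az, gripper
```

```bash
cat >> m.py <<'E'
from scipy.spatial.transform import Rotation as Ro
def wr():
    """wrist picture, depth, and pixel->world function"""
    s=env.read_state();p,d=vision.get_image('wrist');c=vision.camera_params('wrist')
    T=np.eye(4);T[:3,:3]=Ro.from_euler('xyz',s['tcp_rot'],degrees=True).as_matrix();T[:3,3]=s['tool_pos']
    T=T@np.array(c['tool_from_camera']);Ki=np.linalg.inv(c['intrinsics'])
    def f(u,v,z=None,dd=None):
        R=T[:3,:3]@(Ki@[u,v,1.]);o=T[:3,3]
        return o+R*(dd if dd is not None else (z-o[2])/R[2])
    return s,p,d,f
E
python3 - <<'E'
from m import *
print(np.array(vision.camera_params('wrist')['tool_from_camera']).round(2).tolist())
s,p,d,f=wr();print(s['clock'],s['tool_pos'],s['tcp_rot'],s['joint_pos'])
cv2.imwrite('pics/c.png',p)
for n in('dispenser','plunger_top','graphite_pad','blank'):
    for x in vision.boxes_of(n,'wrist')[:2]:
        e=x['extent'];print(n,np.round(e),round(x['conf'],2),f((e[0]+e[2])/2,(e[1]+e[3])/2,z=dict(plunger_top=83).get(n,0)).round(1))
E
```

```text
[[0.0, -0.94, -0.33, 83.8], [1.0, -0.0, 0.0, -0.1], [-0.0, -0.33, 0.94, -180.12], [0.0, 0.0, 0.0, 1.0]]
1.0 [ 274.56982837 -561.47502259  194.03662794] [1.79996668e+02 1.36932195e-03 2.60603451e+01] [ 65.87865857  39.48083219 -11.1501195   89.68479956   9.01460257
  51.71282891 -12.32466532]
```

Request:
{"fn": "servo_tool", "kwargs": {
  "motion": [
    {"tx": 0.05,"ty": -0.032,"tz": -0.02,"ax": 0,"ay": 0,"az": -0.09,"gripper": 1},
    {"tx": 0.575,"ty": -0.366,"tz": -0.106,"ax": 0,"ay": 0,"az": -1.03,"gripper": 1},
    {"tx": 0.575,"ty": -0.366,"tz": -0.106,"ax": 0,"ay": 0,"az": -1.03,"gripper": 1},
    {"tx": 0.575,"ty": -0.366,"tz": -0.106,"ax": 0,"ay": 0,"az": -1.03,"gripper": 1},
    {"tx": 0.575,"ty": -0.366,"tz": -0.106,"ax": 0,"ay": 0,"az": -1.03,"gripper": 1},
    {"tx": 0.575,"ty": -0.366,"tz": -0.106,"ax": 0,"ay": 0,"az": -1.03,"gripper": 1},
    {"tx": 0.575,"ty": -0.366,"tz": -0.106,"ax": 0,"ay": 0,"az": -1.03,"gripper": 1},
    {"tx": 0.575,"ty": -0.366,"tz": -0.106,"ax": 0,"ay": 0,"az": -1.03,"gripper": 1},
    {"tx": 0.575,"ty": -0.366,"tz": -0.106,"ax": 0,"ay": 0,"az": -1.03,"gripper": 1},
    {"tx": 0.575,"ty": -0.366,"tz": -0.106,"ax": 0,"ay": 0,"az": -1.03,"gripper": 1},
    {"tx": 0.575,"ty": -0.366,"tz": -0.106,"ax": 0,"ay": 0,"az": -1.03,"gripper": 1},
    {"tx": 0.575,"ty": -0.366,"tz": -0.106,"ax": 0,"ay": 0,"az": -1.03,"gripper": 1}
  ]
}}

```text
clock: 2.75
tool_pos: [631.8, 27.5, 300.5]
tcp_rot: [179.9, -0.3, 85.6]
contact_force: [-1.2, -0.0, 0.3]
width: 0.1
```

```bash
python3 - <<'E'
from m import *
s,p,d,f=wr();print(s['clock'],s['tool_pos'],s['tcp_rot'],s['joint_pos'])
cv2.imwrite('pics/c.png',p)
for n in('dispenser','plunger_top','graphite_pad','blank'):
    for x in vision.boxes_of(n,'wrist')[:2]:
        e=x['extent'];print(n,np.round(e),round(x['conf'],2),f((e[0]+e[2])/2,(e[1]+e[3])/2,z=dict(plunger_top=83).get(n,0)).round(1))
m,ce,_=blob(p,(0,0,512,384),red);print('red',ce,_,f(*ce,z=84).round(1),f(*ce,dd=d[int(ce[1]),int(ce[0])]).round(1))
np.save('d.npy',d)
E
```

```text
2.75 [631.81719513  27.53342119 300.51177777] [179.89545411  -0.30718943  85.58937583] [  8.46733674  36.00710835 -28.36677966  79.37079315  17.16757557
  68.72017512 -25.87789263]
dispenser [ 59. 120. 148. 172.] 0.86 [367.4  55.9   0. ]
dispenser [243. 145. 322. 195.] 0.84 [684.5 -13.    0. ]
plunger_top [287. 167. 314. 192.] 0.78 [702.9  -8.   83. ]
plunger_top [ 81. 145. 112. 168.] 0.76 [400.2  50.   83. ]
graphite_pad [194. 191. 246. 242.] 0.56 [558.5 -96.2   0. ]
blank [250. 159. 270. 182.] 0.71 [642.3  -9.8   0. ]
red [ 96.35502959 156.61341223] [ 84 145  26  25 507] [400.4  50.6  84. ] [401.4  50.9  85.6]
```

View pics/c.png

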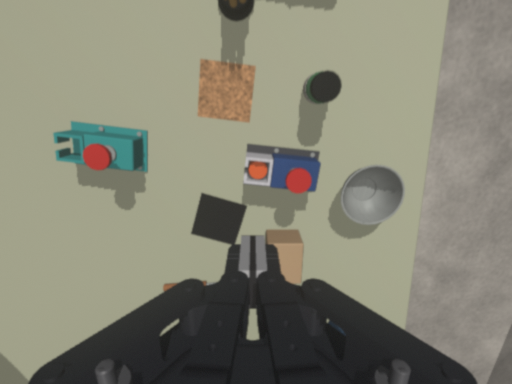

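The wrist view shows the blue dispenser with its plunger at (299,181) and the orange blank in the magazine at (258,170). The outlet faces left (towards −x world), and the graphite pad lies just below it at (219,218).

```bash
python3 - <<'E'
from m import *
s,p,d,f=wr()
m,ce,_=blob(p,(275,155,330,200),red);P=f(*ce,z=84);print('red',ce,_,P.round(1),f(*ce,dd=d[int(ce[1]),int(ce[0])]).round(1))
org=lambda h:(h[...,0]<18)&(h[...,1]>150)&(h[...,2]>120)
m,ce,_=blob(p,(245,155,272,185),org);B=f(*ce,z=39);print('or',ce,_,B.round(1),f(*ce,dd=d[int(ce[1]),int(ce[0])]).round(1))
v=(B-P)[:2];print('dist',np.hypot(*v),np.degrees(np.arctan2(v[1],v[0])))
bl=lambda h:(h[...,0]>100)&(h[...,0]<130)&(h[...,1]>120)
for nm,box,fn,z in(('house',(240,140,330,200),bl,48),('pad',(185,185,250,250),dark,0)):
    m,c,_=blob(p,box,fn);ct=max(cv2.findContours(m,0,1)[0],key=cv2.contourArea)[:,0]
    print(nm,c,_,f(*c,z=z).round(1),cv2.minAreaRect(np.array([f(*q,z=z)[:2] for q in ct],np.float32)))
E
```

```text
red [300.10766046 171.67287785] [288 160  25  25 483] [699.1  -8.1  84. ] [698.9  -7.7  85.6]
or [258.83935743 162.14457831] [250 155  19  16 249] [638.2   1.9  39. ] [638.2   2.   39.8]
dist 61.70682226214003 170.71107637308734
house [297.31111111 158.75925926] [276 151  45  27 270] [700.9   4.   48. ] ((701.0571899414062, -5.137386322021484), (43.42342758178711, 70.83045196533203), 84.93659210205078)
pad [219.81390006 212.6053992 ] [ 195  188   52   50 1741] [555.1 -99.5  -0. ] ((554.928955078125, -101.17622375488281), (84.5287857055664, 84.63408660888672), 68.81417846679688)
```

Request:
{"fn": "servo_tool", "kwargs": {
  "motion": [
    {"tx": -0.01,"ty": 0.03,"tz": 0.04,"ax": 0,"ay": 0,"az": 0,"gripper": 1},
    {"tx": -0.021,"ty": 0.072,"tz": 0.09,"ax": 0,"ay": 0,"az": 0,"gripper": 1},
    {"tx": -0.021,"ty": 0.072,"tz": 0.15,"ax": 0,"ay": 0,"az": 0,"gripper": 1},
    {"tx": -0.021,"ty": 0.072,"tz": 0.2,"ax": 0,"ay": 0,"az": 0,"gripper": 1},
    {"tx": -0.021,"ty": 0.072,"tz": 0.2,"ax": 0,"ay": 0,"az": 0,"gripper": 1},
    {"tx": -0.021,"ty": 0.072,"tz": 0.2,"ax": 0,"ay": 0,"az": 0,"gripper": 1}
  ]
}}

```text
clock: 3.8
tool_pos: [701.9, -7.7, 102.5]
tcp_rot: [179.8, -0.0, 85.0]
contact_force: [0.4, 0.3, 0.8]
width: -0.0
```

```bash
python3 - <<'E'
from m import *
s,p,d,f=wr();print(s['clock'],s['tool_pos'],s['tcp_rot'],s['contact_force'])
p2,_=snap('side')
cv2.imwrite('pics/d.png',np.hstack([cv2.resize(p,(400,300)),cv2.resize(p2[120:260,100:287],(400,300),interpolation=2)]))
E
```

```text
3.8 [701.87354641  -7.73308839 102.48016119] [ 1.79789952e+02 -3.41990428e-02  8.49994986e+01] [0.39104495 0.33062874 0.77341241]
```

View pics/d.png

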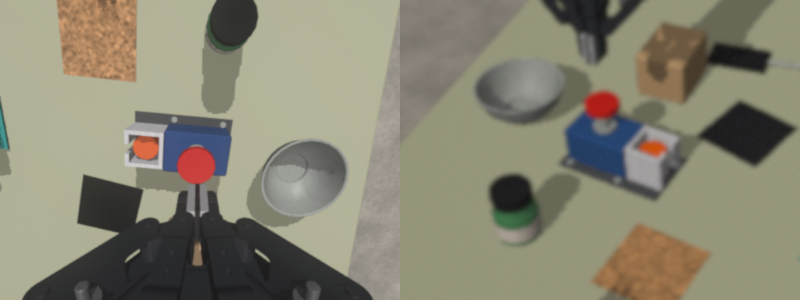

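```bash
python3 - <<'E'
from m import *
s,p,d,f=wr();print(s['clock'],s['tool_pos'])
m,ce,b=blob(p,(200,150,310,260),red);print('red',ce,b,f(*ce,z=84).round(1),f(*ce,dd=np.median(d[m>0])).round(1))
org=lambda h:(h[...,0]<18)&(h[...,1]>150)&(h[...,2]>120)
m,ce,b=blob(p,(160,160,208,215),org);print('or',ce,b,f(*ce,z=39).round(1))
bl=lambda h:(h[...,0]>100)&(h[...,0]<130)&(h[...,1]>120)
m,c,b=blob(p,(160,130,310,240),bl);print(b)
c=vision.camera_params('side')
for q in(s['tool_pos'],[700,-4,85]):
    x=np.array(c['intrinsics'])@(np.array(c['view'])@[*q,1])[:3];print('side px',x[:2]/x[2])
p2,_=snap('side')
m,ce,b=blob(p2,(180,150,210,180),red);print(ce,b)
cv2.imwrite('pics/e.png',cv2.resize(p[110:290,160:360],(800,600)))
E
```

```text
3.9 [702.55901316  -7.18778185 103.43707648]
red [249.60607798 211.35034404] [ 226  189   48   46 1744] [699.7  -7.5  84. ] [699.8  -6.9  85.3]
or [185.34242838 188.8212824 ] [170 175  31  29 733] [638.8   2.2  39. ]
[ 210  168   83   50 2151]
side px [191.5585548  159.94621386]
side px [192.8165366  167.15653032]
[193.94701987 168.55629139] [187 163  15  12 151]
```

View pics/e.png

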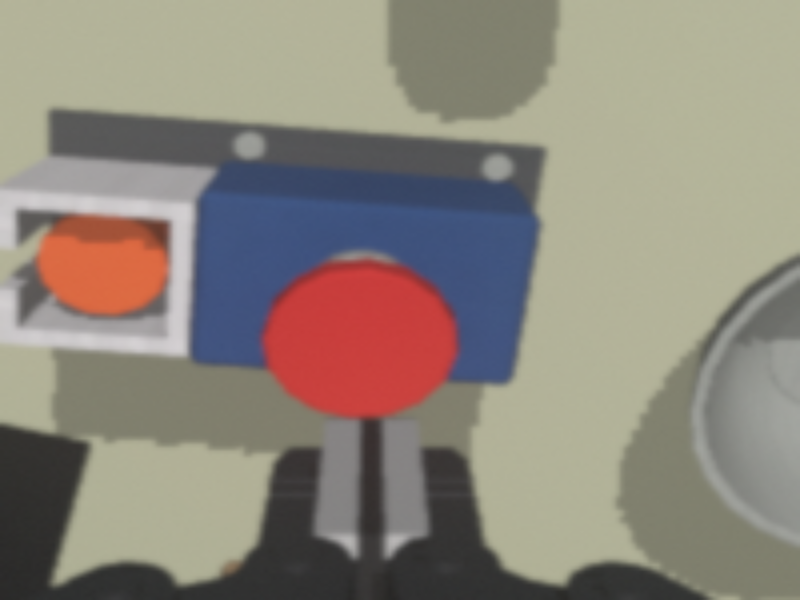

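```bash
python3 - <<'E'
from m import *
s,p,d,f=wr()
for v in range(205,275,5): print(v,[(d[v,u].round(0),f(u,v,dd=d[v,u]).round(0).tolist()) for u in(244,260)])
p2,d2=snap('side')
for v in range(138,172,2): print(v,[w('side',u,v,d=d2[v,u]).round(0).tolist() for u in (187,189,191,193)])
print(s['width'])
E
```

```text
205 [(np.float32(211.0), [695.0, -0.0, 86.0]), (np.float32(213.0), [708.0, -2.0, 85.0])]
210 [(np.float32(214.0), [695.0, -5.0, 85.0]), (np.float32(213.0), [707.0, -6.0, 86.0])]
215 [(np.float32(214.0), [694.0, -9.0, 86.0]), (np.float32(216.0), [707.0, -11.0, 85.0])]
220 [(np.float32(215.0), [694.0, -13.0, 87.0]), (np.float32(217.0), [707.0, -15.0, 85.0])]
225 [(np.float32(218.0), [694.0, -18.0, 85.0]), (np.float32(218.0), [706.0, -19.0, 85.0])]
230 [(np.float32(219.0), [693.0, -22.0, 86.0]), (np.float32(220.0), [706.0, -24.0, 85.0])]
235 [(np.float32(317.0), [686.0, -72.0, -0.0]), (np.float32(315.0), [705.0, -73.0, 1.0])]
240 [(np.float32(150.0), [697.0, 4.0, 150.0]), (np.float32(150.0), [706.0, 3.0, 150.0])]
245 [(np.float32(145.0), [697.0, 4.0, 155.0]), (np.float32(144.0), [706.0, 3.0, 156.0])]
250 [(np.float32(140.0), [698.0, 4.0, 160.0]), (np.float32(139.0), [706.0, 3.0, 161.0])]
255 [(np.float32(134.0), [698.0, 4.0, 166.0]), (np.float32(135.0), [706.0, 3.0, 166.0])]
260 [(np.float32(131.0), [698.0, 4.0, 170.0]), (np.float32(131.0), [706.0, 3.0, 170.0])]
265 [(np.float32(127.0),
[... 1040 characters left out ...]
.0, -1.0], [770.0, -151.0, -4.0]]
158 [[781.0, -134.0, -2.0], [775.0, -134.0, -0.0], [771.0, -138.0, -2.0], [766.0, -140.0, -3.0]]
160 [[778.0, -126.0, -2.0], [774.0, -130.0, -4.0], [767.0, -129.0, -2.0], [763.0, -133.0, -4.0]]
162 [[775.0, -120.0, -4.0], [769.0, -119.0, -2.0], [765.0, -123.0, -4.0], [758.0, -123.0, -2.0]]
164 [[770.0, -109.0, -1.0], [714.0, -14.0, 84.0], [710.0, -16.0, 83.0], [705.0, -18.0, 83.0]]
166 [[716.0, -6.0, 83.0], [712.0, -8.0, 83.0], [707.0, -9.0, 83.0], [702.0, -10.0, 84.0]]
168 [[712.0, 2.0, 84.0], [708.0, 0.0, 84.0], [703.0, -1.0, 84.0], [699.0, -3.0, 83.0]]
170 [[709.0, 9.0, 85.0], [706.0, 6.0, 83.0], [701.0, 6.0, 84.0], [697.0, 2.0, 81.0]]
0.18897423380808173
```

Both depth views put the visible fingertips about 40 mm higher than the reported TCP: around z 142, against 103. I'll descend in small steps, checking force, to find which is right.

Request:
{"fn": "servo_tool", "kwargs": {
  "motion": [
    {"tx": 0,"ty": -0.002,"tz": 0.01,"ax": 0,"ay": 0,"az": 0,"gripper": 1},
    {"tx": 0,"ty": -0.002,"tz": 0.016,"ax": 0,"ay": 0,"az": 0,"gripper": 1},
    {"tx": 0,"ty": -0.002,"tz": 0.02,"ax": 0,"ay": 0,"az": 0,"gripper": 1},
    {"tx": 0,"ty": -0.002,"tz": 0.02,"ax": 0,"ay": 0,"az": 0,"gripper": 1}
  ]
}}

```text
clock: 4.6
tool_pos: [697.9, -7.0, 79.3]
tcp_rot: [-179.9, 0.0, 85.1]
contact_force: [-0.2, -0.4, -0.2]
width: -0.3
```

```bash
python3 - <<'E'
from m import *
s,p,d,f=wr();print(s['clock'],s['tool_pos'],s['contact_force'],s['joint_pos'])
m,ce,b=blob(p,(200,150,330,280),red);print('red',ce,b,f(*ce,z=84).round(1),f(*ce,dd=np.median(d[m>0])).round(1))
p2,d2=snap('side')
for v in range(146,172,2): print(v,[w('side',u,v,d=d2[v,u]).round(0).tolist() for u in (187,189,191,193)])
cv2.imwrite('pics/f.png',np.hstack([cv2.resize(p,(400,300)),cv2.resize(p2[120:260,100:287],(400,300),interpolation=2)]))
E
```

```text
4.6 [697.9167755   -7.02774459  79.30843048] [-0.1531088  -0.38486593 -0.20487845] [  8.15741969  54.08654538 -23.56731682  80.37998006  24.72863396
  50.7197884  -27.39249505]
red [256.34966592 220.2422049 ] [ 229  199   54   45 1796] [700.3  -4.4  84. ] [700.3  -3.8  85.2]
146 [[703.0, 5.0, 151.0], [699.0, 4.0, 151.0], [693.0, 5.0, 154.0], [688.0, 7.0, 156.0]]
148 [[704.0, 4.0, 145.0], [699.0, 5.0, 147.0], [694.0, 4.0, 147.0], [691.0, 1.0, 146.0]]
150 [[706.0, 3.0, 138.0], [700.0, 5.0, 141.0], [695.0, 4.0, 141.0], [692.0, -0.0, 139.0]]
152 [[709.0, -2.0, 129.0], [701.0, 4.0, 135.0], [694.0, 7.0, 138.0], [691.0, 3.0, 136.0]]
154 [[708.0, 0.0, 125.0], [700.0, 6.0, 130.0], [696.0, 4.0, 130.0], [692.0, 3.0, 131.0]]
156 [[786.0, -145.0, -4.0], [702.0, 3.0, 122.0], [697.0, 4.0, 124.0], [692.0, 3.0, 125.0]]
158 [[782.0, -135.0, -3.0], [703.0, 3.0, 116.0], [697.0, 5.0, 119.0], [691.0, 6.0, 121.0]]
160 [[778.0, -127.0, -3.0], [773.0, -129.0, -3.0], [767.0, -128.0, -1.0], [762.0, -132.0, -3.0]]
162 [[774.0, -117.0, -1.0], [770.0, -121.0, -4.0], [764.0, -121.0, -2.0], [759.0, -123.0, -3.0]]
164 [[770.0, -108.0, -1.0], [714.0, -14.0, 83.0], [709.0, -15.0, 84.0], [705.0, -16.0, 84.0]]
166 [[717.0, -8.0, 82.0], [711.0, -8.0, 83.0], [708.0, -10.0, 82.0], [703.0, -12.0, 82.0]]
168 [[713.0, 0.0, 82.0], [709.0, -2.0, 82.0], [704.0, -2.0, 83.0], [699.0, -2.0, 84.0]]
170 [[710.0, 8.0, 84.0], [705.0, 7.0, 84.0], [701.0, 5.0, 83.0], [697.0, 4.0, 83.0]]
```

No contact with the TCP at 79 and the visible tips at about 117, so the real tips are about 38 mm above the reported TCP. The cap should then be met at TCP z≈47.

Request:
{"fn": "servo_tool", "kwargs": {
  "motion": [
    {"tx": 0.001,"ty": 0.002,"tz": 0.015,"ax": 0,"ay": 0,"az": 0,"gripper": 1},
    {"tx": 0.001,"ty": 0.002,"tz": 0.025,"ax": 0,"ay": 0,"az": 0,"gripper": 1},
    {"tx": 0.001,"ty": 0.002,"tz": 0.03,"ax": 0,"ay": 0,"az": 0,"gripper": 1},
    {"tx": 0.001,"ty": 0.002,"tz": 0.034,"ax": 0,"ay": 0,"az": 0,"gripper": 1},
    {"tx": 0.001,"ty": 0.002,"tz": 0.038,"ax": 0,"ay": 0,"az": 0,"gripper": 1},
    {"tx": 0.001,"ty": 0.002,"tz": 0.038,"ax": 0,"ay": 0,"az": 0,"gripper": 1}
  ]
}}

```text
clock: 5.45
tool_pos: [699.8, -6.3, 42.6]
tcp_rot: [-179.9, 0.0, 85.1]
contact_force: [-2.3, -0.9, 5.4]
width: 0.5
```

Request:
{"fn": "servo_tool", "kwargs": {
  "motion": [
    {"tx": 0,"ty": 0,"tz": 0.005,"ax": 0,"ay": 0,"az": 0,"gripper": 1},
    {"tx": 0,"ty": 0,"tz": 0.01,"ax": 0,"ay": 0,"az": 0,"gripper": 1},
    {"tx": 0,"ty": 0,"tz": 0.014,"ax": 0,"ay": 0,"az": 0,"gripper": 1},
    {"tx": 0,"ty": 0,"tz": 0.017,"ax": 0,"ay": 0,"az": 0,"gripper": 1},
    {"tx": 0,"ty": 0,"tz": 0.019,"ax": 0,"ay": 0,"az": 0,"gripper": 1},
    {"tx": 0,"ty": 0,"tz": 0.019,"ax": 0,"ay": 0,"az": 0,"gripper": 1}
  ]
}}

```text
clock: 6.2
tool_pos: [700.0, -6.3, 25.8]
tcp_rot: [-180.0, 0.0, 85.1]
contact_force: [-6.6, -1.4, 17.4]
width: -0.1
```

Request:
{"fn": "servo_tool", "kwargs": {
  "motion": [
    {"tx": 0,"ty": 0,"tz": 0.002,"ax": 0,"ay": 0,"az": 0,"gripper": 1},
    {"tx": 0,"ty": 0,"tz": 0.003,"ax": 0,"ay": 0,"az": 0,"gripper": 1}
  ]
}}

```text
clock: 6.45
tool_pos: [700.2, -6.3, 25.6]
tcp_rot: [180.0, 0.1, 85.0]
contact_force: [-13.5, -1.4, 36.4]
width: 0.2
```

```bash
python3 - <<'E'
from m import *
s,p,d,f=wr();print(s['clock'],s['tool_pos'],s['contact_force'])
m,ce,b=blob(p,(200,150,360,330),red);print('red',ce,b,f(*ce,dd=np.median(d[m>0])).round(1))
E
```

```text
6.45 [700.2279972   -6.26564875  25.60400525] [-13.52620463  -1.35132993  36.4148698 ]
red [253.42622951 234.36924278] [ 221  217   64   47 1281] [700.9   2.4  62.7]
```

The plunger is against its stop, with the cap at z 62.7. Releasing it.

Request:
{"fn": "servo_tool", "kwargs": {
  "motion": [
    {"tx": 0,"ty": 0,"tz": -0.008,"ax": 0,"ay": 0,"az": 0,"gripper": 1},
    {"tx": 0,"ty": 0,"tz": -0.016,"ax": 0,"ay": 0,"az": 0,"gripper": 1},
    {"tx": 0,"ty": 0,"tz": -0.026,"ax": 0,"ay": 0,"az": 0,"gripper": 1},
    {"tx": 0,"ty": 0,"tz": -0.04,"ax": 0,"ay": 0,"az": 0,"gripper": 1},
    {"tx": 0,"ty": 0,"tz": -0.09,"ax": 0,"ay": 0,"az": 0,"gripper": 1},
    {"tx": 0.02,"ty": -0.05,"tz": -0.14,"ax": 0,"ay": 0,"az": 0,"gripper": 1},
    {"tx": 0.04,"ty": -0.1,"tz": -0.15,"ax": 0,"ay": 0,"az": 0,"gripper": 1},
    {"tx": 0.06,"ty": -0.12,"tz": -0.15,"ax": 0,"ay": 0,"az": 0,"gripper": 1},
    {"tx": 0.06,"ty": -0.12,"tz": -0.15,"ax": 0,"ay": 0,"az": 0,"gripper": 1},
    {"tx": 0.06,"ty": -0.12,"tz": -0.15,"ax": 0,"ay": 0,"az": 0,"gripper": 1}
  ]
}}

```text
clock: 7.75
tool_pos: [587.1, 63.0, 170.2]
tcp_rot: [179.9, 0.0, 85.0]
contact_force: [-0.2, 0.2, 0.4]
width: -0.0
```

```bash
python3 - <<'E'
from m import *
s,p,d,f=wr();print(s['clock'],s['tool_pos'],s['tcp_rot'],s['contact_force'])
cv2.imwrite('pics/g.png',p)
m,ce,b=blob(p,(0,0,512,384),red);print('red',ce,b,f(*ce,dd=np.median(d[m>0])).round(1))
org=lambda h:(h[...,0]>=3)&(h[...,0]<18)&(h[...,1]>170)&(h[...,2]>150)
h=cv2.cvtColor(p,cv2.COLOR_BGR2HSV).astype(int)
n,L,S,C=cv2.connectedComponentsWithStats(org(h).astype(np.uint8))
for i in range(1,n):
    if S[i,4]>100: print('or',C[i].round(),S[i],f(*C[i],dd=np.median(d[L==i])).round(1),f(*C[i],z=12).round(1))
m,c,b=blob(p,(0,150,512,384),lambda h:dark(h)&(np.indices(h.shape[:2])[1]<300));print(c,b)
E
```

```text
7.75 [587.14127997  63.04599853 170.19316193] [1.79909966e+02 2.93230671e-02 8.50186905e+01] [-0.18329141  0.23497562  0.39230725]
red [ 80.18036072 209.51903808] [ 62 193  37  34 998] [401.8  52.8  85.3]
or [243. 204.] [233 194  21  20 335] [570.1  16.4  12.6] [570.1  16.2  12. ]
[198.43304365 333.81418351] [   30   237   270   147 20827]
```

View pics/g.png

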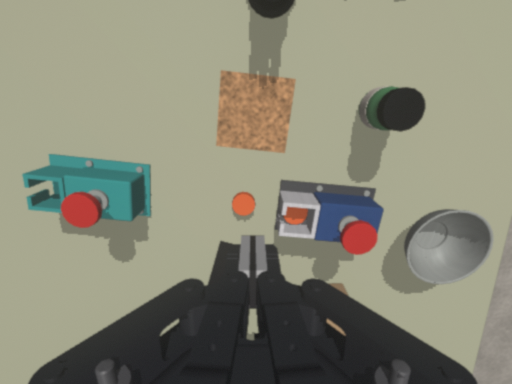

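The blank lies flat at (570,16), seen at pixel (243,204). The plunger is back up at (359,238), and the second blank is still in the magazine. Now I lower narrowly opened fingers behind it on the +y side.

Request:
{"fn": "servo_tool", "kwargs": {
  "motion": [
    {"tx": -0.003,"ty": -0.012,"tz": 0.04,"ax": 0,"ay": 0,"az": 0.03,"gripper": 0.48},
    {"tx": -0.003,"ty": -0.012,"tz": 0.09,"ax": 0,"ay": 0,"az": 0.03,"gripper": 0.48},
    {"tx": -0.003,"ty": -0.012,"tz": 0.14,"ax": 0,"ay": 0,"az": 0.03,"gripper": 0.48},
    {"tx": -0.003,"ty": -0.012,"tz": 0.17,"ax": 0,"ay": 0,"az": 0.03,"gripper": 0.48},
    {"tx": -0.003,"ty": -0.012,"tz": 0.18,"ax": 0,"ay": 0,"az": 0.03,"gripper": 0.48},
    {"tx": -0.003,"ty": -0.012,"tz": 0.18,"ax": 0,"ay": 0,"az": 0.03,"gripper": 0.48}
  ]
}}

```text
clock: 8.55
tool_pos: [574.3, 61.4, -10.3]
tcp_rot: [180.0, 0.0, 83.3]
contact_force: [-0.5, 0.4, -0.0]
width: 22.2
```

```bash
python3 - <<'E'
from m import *
s,p,d,f=wr();print(s['clock'],s['tool_pos'],s['tcp_rot'],s['contact_force'],s['width'])
p2,d2=snap('side')
c=vision.camera_params('side')
q=np.append(s['tool_pos'],1);q[2]+=37;x=np.array(c['intrinsics'])@(np.array(c['view'])@q)[:3];print('tip px',x[:2]/x[2])
l,t=150,120;cv2.imwrite('pics/i.png',np.hstack([cv2.resize(p,(400,300)),cv2.resize(p2[t:t+105,l+20:l+160],(400,300),interpolation=2)]))
E
```

```text
8.55 [574.27633957  61.4163344  -10.28645499] [1.79994964e+02 1.99550755e-02 8.33048515e+01] [-0.50919038  0.42224837 -0.02068723] 22.199667960811762
tip px [235.68501144 214.78400606]
```

View pics/i.png

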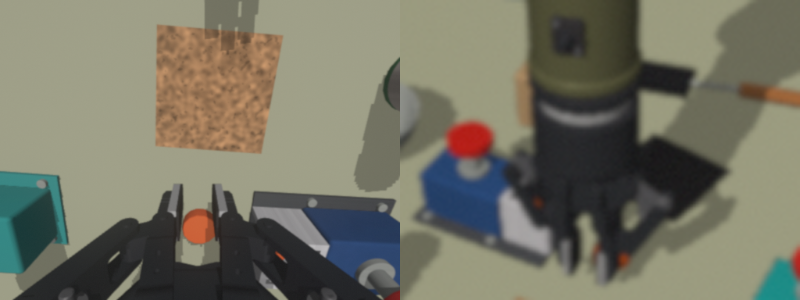

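```bash
python3 - <<'E'
from m import *
s,p,d,f=wr();T=np.array(vision.camera_params('wrist')['tool_from_camera']);Ki=np.linalg.inv(vision.camera_params('wrist')['intrinsics'])
v,u=np.indices(d.shape);P=(Ki@np.stack([u.ravel(),v.ravel(),np.ones(u.size)]))*d.ravel();P=(T@np.vstack([P,np.ones(u.size)]))[:3,d.ravel()>0]
h=-37-P[2]  # height above tip
for a in range(0,100,8):
    k=(h>=a)&(h<a+8)&(abs(P[0])<45);q=P[1][k]
    print(a,k.sum(),np.percentile(q,[1,99]).round() if k.sum()>5 else '', P[0][k].max().round() if k.any() else '')
E
```

```text
0 2204 [-151.  160.] 11.0
8 2503 [-144.  154.] 11.0
16 4972 [-145.  149.] 11.0
24 615 [-25. 136.] 12.0
32 723 [-21.  22.] 12.0
40 1083 [-39. 120.] 14.0
48 3099 [-45. 122.] 14.0
56 4146 [-48.  47.] 14.0
64 3705 [-53.  51.] 18.0
72 6566 [-56.  55.] 18.0
80 7353 [-61.  60.] 18.0
88 4465 [-63.  62.] 21.0
96 227 [-20.  18.] 21.0
```

Request:
{"fn": "servo_tool", "kwargs": {
  "motion": [
    {"tx": 0,"ty": 0,"tz": 0.012,"ax": 0,"ay": 0,"az": 0,"gripper": 0.48},
    {"tx": 0,"ty": 0,"tz": 0.021,"ax": 0,"ay": 0,"az": 0,"gripper": 0.48},
    {"tx": 0,"ty": 0,"tz": 0.021,"ax": 0,"ay": 0,"az": 0,"gripper": 0.48},
    {"tx": -0.01,"ty": 0,"tz": 0.021,"ax": 0,"ay": 0,"az": 0,"gripper": 0.48},
    {"tx": -0.018,"ty": 0,"tz": 0.021,"ax": 0,"ay": 0,"az": 0,"gripper": 0.48},
    {"tx": -0.024,"ty": 0,"tz": 0.021,"ax": 0,"ay": 0,"az": 0,"gripper": 0.48},
    {"tx": -0.03,"ty": 0,"tz": 0.021,"ax": 0,"ay": 0,"az": 0,"gripper": 0.48},
    {"tx": -0.037,"ty": 0,"tz": 0.021,"ax": 0,"ay": 0,"az": 0,"gripper": 0.48},
    {"tx": -0.044,"ty": 0,"tz": 0.021,"ax": 0,"ay": 0,"az": 0,"gripper": 0.48},
    {"tx": -0.05,"ty": 0,"tz": 0.021,"ax": 0,"ay": 0,"az": 0,"gripper": 0.48}
  ]
}}

```text
clock: 9.95
tool_pos: [567.9, 11.7, -31.0]
tcp_rot: [180.0, 0.0, 83.3]
contact_force: [-0.4, 0.2, 0.4]
width: 22.0
```

```bash
cat >> m.py <<'E'
org=lambda h:(h[...,0]>=2)&(h[...,0]<18)&(h[...,1]>170)&(h[...,2]>110)
def blobs(p,d,f,box):
    l,t,r,b=box;h=cv2.cvtColor(p,cv2.COLOR_BGR2HSV).astype(int);m=np.zeros(p.shape[:2],np.uint8);m[t:b,l:r]=org(h)[t:b,l:r]
    n,L,S,C=cv2.connectedComponentsWithStats(m)
    for i in range(1,n):
        if S[i,4]>12: print('or',C[i].round(),S[i],f(*C[i],z=12).round(1))
E
python3 - <<'E'
from m import *
s,p,d,f=wr();print(s['clock'],s['tool_pos'],s['contact_force'])
blobs(p,d,f,(170,180,340,384))
for c in('side','scene'):
    p,d=snap(c);print(c);blobs(p,d,lambda u,v,z:w(c,u,v,z=z),(170,165,300,235))
    cv2.imwrite('pics/j_%s.png'%c,p)
E
```

```text
9.95 [567.94879375  11.70535517 -30.99975008] [-0.35376627  0.15411599  0.3629363 ]
or [252. 280.] [ 232  255   42   50 1684] [564.9  -7.6  12. ]
side
or [200. 168.] [197 165   5   6  13] [723.8 -89.5  12. ]
or [246. 201.] [243 197   6   9  39] [570.   -2.4  12. ]
scene
or [196. 184.] [189 180  14   9  34] [ 464.4 -233.8   12. ]
or [283. 184.] [277 180  13   9  67] [309.7  -5.7  12. ]
or [196. 229.] [190 224  15  11 101] [639.4 -73.5  12. ]
```

The blank is riding in the notch. Continuing the push.

Request:
{"fn": "servo_tool", "kwargs": {
  "motion": [
    {"tx": -0.007,"ty": 0,"tz": 0,"ax": 0,"ay": 0,"az": 0,"gripper": 0.48},
    {"tx": -0.015,"ty": 0,"tz": 0,"ax": 0,"ay": 0,"az": 0,"gripper": 0.48},
    {"tx": -0.023,"ty": 0,"tz": 0,"ax": 0,"ay": 0,"az": 0,"gripper": 0.48},
    {"tx": -0.031,"ty": 0,"tz": 0,"ax": 0,"ay": 0,"az": 0,"gripper": 0.48},
    {"tx": -0.039,"ty": 0,"tz": 0,"ax": 0,"ay": 0,"az": 0,"gripper": 0.48},
    {"tx": -0.047,"ty": 0,"tz": 0,"ax": 0,"ay": 0,"az": 0,"gripper": 0.48},
    {"tx": -0.055,"ty": 0,"tz": 0,"ax": 0,"ay": 0,"az": 0,"gripper": 0.48},
    {"tx": -0.063,"ty": 0,"tz": 0,"ax": 0,"ay": 0,"az": 0,"gripper": 0.48},
    {"tx": -0.071,"ty": 0,"tz": 0,"ax": 0,"ay": 0,"az": 0,"gripper": 0.48},
    {"tx": -0.078,"ty": 0,"tz": 0,"ax": 0,"ay": 0,"az": 0,"gripper": 0.48},
    {"tx": -0.083,"ty": 0,"tz": 0,"ax": 0,"ay": 0,"az": 0,"gripper": 0.48},
    {"tx": -0.087,"ty": 0,"tz": 0,"ax": 0,"ay": 0,"az": 0,"gripper": 0.48}
  ]
}}

```text
clock: 11.6
tool_pos: [557.9, -74.4, -31.0]
tcp_rot: [180.0, -0.0, 83.4]
contact_force: [0.3, 0.5, 0.5]
width: 22.3
```

Request:
{"fn": "servo_tool", "kwargs": {
  "motion": [
    {"tx": 0,"ty": 0,"tz": 0,"ax": 0,"ay": 0,"az": 0,"gripper": 0.48},
    {"tx": 0.015,"ty": 0,"tz": 0,"ax": 0,"ay": 0,"az": 0,"gripper": 0.48},
    {"tx": 0.03,"ty": 0,"tz": -0.01,"ax": 0,"ay": 0,"az": 0,"gripper": 0.48},
    {"tx": 0.04,"ty": 0,"tz": -0.05,"ax": 0,"ay": 0,"az": 0,"gripper": 0.48},
    {"tx": 0.06,"ty": 0,"tz": -0.1,"ax": 0,"ay": 0,"az": 0,"gripper": 0.48},
    {"tx": 0.1,"ty": 0,"tz": -0.15,"ax": 0,"ay": 0,"az": 0,"gripper": 0.48},
    {"tx": 0.12,"ty": 0,"tz": -0.2,"ax": 0,"ay": 0,"az": 0,"gripper": 0.48},
    {"tx": 0.12,"ty": 0,"tz": -0.23,"ax": 0,"ay": 0,"az": 0,"gripper": 0.48},
    {"tx": 0.12,"ty": 0,"tz": -0.23,"ax": 0,"ay": 0,"az": 0,"gripper": 0.48},
    {"tx": 0.12,"ty": 0,"tz": -0.23,"ax": 0,"ay": 0,"az": 0,"gripper": 0.48}
  ]
}}

```text
clock: 12.85
tool_pos: [570.9, 45.5, 198.5]
tcp_rot: [-179.9, 0.0, 83.4]
contact_force: [-0.2, -0.3, 0.3]
width: 22.6
```

```bash
python3 - <<'E'
from m import *
s,p,d,f=wr();print(s['clock'],s['tool_pos'],s['contact_force'])
cv2.imwrite('pics/k.png',p)
h=cv2.cvtColor(p,cv2.COLOR_BGR2HSV).astype(int)
blobs(p,d,f,(0,0,512,384))
# pad rectangle incl. blank
m=((h[...,2]<60)|org(h)).astype(np.uint8);m[:, :]*=1
n,L,S,C=cv2.connectedComponentsWithStats(m)
for i in range(1,n):
    if S[i,4]>500:
        ct=max(cv2.findContours((L==i).astype(np.uint8),0,1)[0],key=cv2.contourArea)[:,0]
        print(S[i],cv2.minAreaRect(np.array([f(*q,z=0)[:2] for q in ct],np.float32)))
E
```

```text
12.85 [570.86026324  45.53480079 198.52319779] [-0.22769066 -0.30663111  0.28008505]
or [304. 198.] [296 195  17   6  65] [637.9 -12.7  12. ]
or [253. 253.] [244 244  19  19 293] [554.4 -95.9  12. ]
[ 380   66   44   40 1394] ((774.8189697265625, 122.84373474121094), (55.50376510620117, 47.66633987426758), 4.0973639488220215)
[   19   224   469   160 31405] ((538.9354248046875, -223.75665283203125), (346.2988586425781, 924.0960083007812), 83.55839538574219)
```

View pics/k.png

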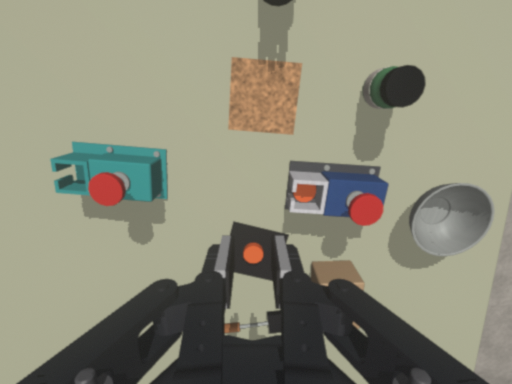

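The blank at (253,253) is centred on the dark pad. The plunger is up and the second blank is still in the magazine, so I'm handing in.

```bash
python3 -c "
from h import *
print(env.read_state()['contact_force'],order.job_done())"
```

```text
the job is handed in; nothing more can be done
[ 0.17505421  0.33037828 -0.03433273] None
```

I pressed the red plunger to its stop once and let it up, which put one orange blank on the bench. I then pushed that blank onto the graphite pad with the fingertips slightly apart and handed the job in at about 13 s of the 48 s. No verdict was reported.

- **Press:** the plunger cap read 62.7 mm high at full press, with 36 N on the wrist. In the last picture the plunger is up again.
- **Blank position:** the last wrist picture put the blank at (554, −96). The pad's centre is at about (556, −99), from earlier views, so the blank is a few mm off centre against the 31 mm allowed.
- **Other things:** an orange blank still shows in the magazine. I did not re-measure the bystanders, but the path kept clear of them. The gripper stood clear of everything, with under 0.5 N on it.

Two checks disagreed or failed:

- **Fingertips:** the real fingertips were about 37 mm above the reported TCP. Both depth cameras and the contact with the plunger showed this, so I corrected for it in the press and the push.
- **Last pad fit:** re-fitting the pad's outline in the final picture failed because it merged with the dark gripper. The pad centre therefore rests on the earlier measurements and on how the picture looks.

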